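# Seat the power supply in its corner on the panel

## Task

Push the boxed power supply along the plywood panel, without lifting or tipping it, until one long side lies flush against the batten and its end is up against the cross block, on the side of the block where it already stands. Leave the solder reel and the other things lying about where they are, and finish with the hand clear.

Things in the scene. Friction and masses are not known exactly. Their poses are not given: they have to be found in the camera images.
- panel: Plywood panel clamped fast to the bench, 320 mm (its x) by 560 mm (its y), 12 mm thick. Origin: centre of its underside, at bench height; x points away from the robot within 0.12 rad, y to the robot's left, z up. On it, 30 mm high (tops 42 mm above the bench): a wooden batten along y, near face at x = +125 mm, and a cross block. Clamps, under 40 mm high, on both far corners (y = +-255 mm).
- left_corner (a point): Inner corner, at panel-top height, between the batten (500 mm long, 22 mm thick, near the far edge) and the left face of the cross block, which is 40 mm wide (y = -20 to +20 mm) and runs from the batten's middle 100 mm towards the robot. Axes as the panel's. A supply seated on this side has its origin 49 mm back (-x) and 64.5 mm left (+y) of this point.
- right_corner (a point): The like corner on the right of the cross block, 40 mm from the left one. Axes as the panel's. A supply seated on this side has its origin 49 mm back (-x) and 64.5 mm right (-y) of this point.
- supply: Loose power supply, 0.3 to 0.6 kg, vented metal case, 98 mm (x) by 129 mm (y) by 38 mm high; the last 14 mm at its +y end are a black terminal strip 28 mm high, end face flat. Origin: centre of the underside. Starts on the panel left or right of the cross block, clear of it and of the batten, long sides within 0.35 rad of the batten's direction. Friction 2 to 5 N; first touch can peak at 12 N.
- reel: Solder reel, loose, standing upright on the panel on the other side of the cross block from the supply: metal spool 52 mm across the flanges, 48 mm high. Origin: centre of its underside. Leave alone.
- tape: Roll of pale tape lying flat on the bench left of the panel: 96 mm across, 24 mm high. Origin: centre of the underside. Leave alone.
- screwdriver: Screwdriver with orange handle, 190 mm long, lying on the bench right of the panel, under 35 mm high. Its x axis runs from the handle to the tip. Leave alone.
- meter: Yellow multimeter lying on the bench right of the panel, nearer the robot: 150 mm (its x) by 78 mm by 38 mm high. Origin: centre of the underside. Leave alone.
Not all that is in view belongs to the job. There is more than one size of the supply; the job needs the middle-sized.

How it is judged (in metres and radians):
At the end, for the whole second after the job is handed in: The power supply lies flat and at rest on the panel, on the side of the cross block where it started, its long side within 3 mm of the batten and its end within 3 mm of the block, square to them within 0.03 rad; every other loose thing is within 15 mm of where it was (x of supply in the frame of panel between 0.073 and 0.082 m and ((y of supply in the frame of panel between 0.075 and 0.0875 m and y of reel in the frame of panel below 0 m) or (y of supply in the frame of panel between -0.0875 and -0.075 m and y of reel in the frame of panel above 0 m)) and angle between the x axis of supply and the x axis of panel, either way round below 0.03 rad and angle between supply's own z axis and vertical below 0.05 rad and z of supply in the frame of panel below 0.016 m and linear speed of supply below 0.01 m/s and distance of each of reel, tape, screwdriver, meter from where it was at the start of the episode below 0.015 m); the robot touches nothing.
It fails at once if the power supply is lifted off the panel (by more than 6 mm) (z of supply in the frame of panel above 0.018 m).
It fails at once if the power supply is tipped (by more than 0.15 rad) (angle between supply's own z axis and vertical above 0.15 rad).
It fails at once if the solder reel, tape, screwdriver or multimeter is moved by more than 15 mm (distance of any of reel, tape, screwdriver, meter from where it was at the start of the episode above 0.015 m).
It also fails if it takes over 40 s, if anything falls off the work surface, if the arm or the gripper's body presses on something with over 40 N, if the wrist force passes 120 N, or if a joint passes its speed limit or range.

## Robot

A 6-joint arm with a two-finger parallel gripper is mounted at the origin on the work surface. World frame = base frame: x ahead of the robot, y to its left, z up, the work surface at z = 0. Lengths are in mm, angles in rad, forces in N, time in s.
With the tool pointing down it reaches from about 350 to 875 mm from the base axis. Payload 4.2 kg.
Tool frame: the origin (TCP) lies on the mounting face of the last link; the fingertips stand 173 mm ahead of it and the grasp point (between the pads) lies 155 mm ahead of it; z points along the fingers, y is the line along which they close (so a half turn about z gives the same grasp; the last joint's range is limited). The gripper opens to 85 mm and grips with 20 to 120 N. Pads are 22 mm wide; open, the fingers measure 114 mm over their backs; the gripper's body (76 mm by 85 mm) begins 54 mm behind the grasp point. The pads swing forward as they close: fully open they stand 13 mm farther back than shut.
Start: joints at [1.6, 0.385, 0.008, 0, -1.194, -0.259], TCP at [142.333, 608.557, 404.712] pointing down, gripper open.
Joint ranges: [-3.14, 3.14], [-1.21, 2.06], [-1.07, 1.41], [-3.16, 2.05], [-2.99, -0.16], [-3.1, 3.1]. Speed limits (rad/s): [2.79, 2.79, 3.14, 3.14, 3.14, 3.14].

## Interface

Orientations are given as a unit quaternion [x, y, z, w].
In Python, from bench import arm gives the robot as it stands. The module is installed in compiled form; this text tells all that it offers.
- The arm moves only by the tool move_arm, never from a script. Its arguments are lists of equal length, an entry for each row: "fingers": the finger opening in mm, from 0 to 85.4; "travel": the shift along the tool's x, y, z in mm, a list of three; "dr": the turn, a rotation vector about the tool's x, y, z in rad, a list of three. A call has 1 to 10 rows; each row is the pose to reach, as a shift and turn from the pose commanded when the call began, along the tool's axes at that moment; what a row does not reach only later rows make up. A row lasts 1/10 s, in which the tool goes at most 50 mm and 8.59 degrees, less where a joint would pass 70% of its speed; a pose out of reach is approached as far as the arm can. A call with a gripper value outside its range is refused whole. The fingers move at their own pace and stop on an object; the grip force is fixed at half the most. Time passes only in rows, so rows that repeat a pose let the fingers close. It gives the time, the measured TCP pose, the force, the opening and the grip force at its end, in the units of the state.
- arm.read_state(): the state, without advancing time (a new reading comes with each control period).
- arm.get_image(name): name is "scene" or "top" or "wrist"; returns the picture (480x640x3 uint8, red, green, blue); there is no depth.
- arm.camera_model(name): a dict with "intrinsics" (3x3 intrinsics, pixels), "pose" (4x4, takes a point from camera to world coordinates). Camera axes: x right, y up, looking along -z (the intrinsics and any distortion apply to the point x, -y, -z); pixel columns grow to the right and rows downward; lengths in mm; the calibration is good to about 2 mm. A picture is of the moment at which its call begins: read the wrist's pose just before it. camera_model takes no time and is no camera call; for the wrist camera it gives the pose at the moment of the call.
- arm.job_done(): hands the job in; it is judged then, once.
The state is a dict: "clock": time; "joints": joint angles; "joint_vel": joint speeds; "joint_efforts": joint torques, N m; "position": TCP position; "ee_rot": TCP orientation; "contact_force": force on the tool from outside, world axes, zero at the start; "wrist_torque": the same for the moment, N m; "gripper_width": finger opening in mm; "grasp_force": force on a finger pad.
Only numpy, scipy, OpenCV 4.12 (cv2) and the standard library are available. Lean on these libraries where they do the work, as an engineer would, in place of code of your own. Each camera call takes 0.05 s, during which the arm holds its last target. There are 200 camera calls.

## Working session

There is one attempt and no reset: what is moved stays moved. The work goes in short steps, Python scripts to look and compute and a tool call to move; the robot and the scene stay as the last step left them, time stands still between calls to the robot, and variables do not carry over. Pictures are saved under pics/ and viewed, at most 10 in all, crops included, and the job is handed in when it is done.

Besides the shell and the picture viewer there is one more tool, called after ">>>" by a JSON object that holds its "method" and its "body". move_arm: Moves the arm, as the interface text tells. Its arguments: {"type":"object","properties":{"fingers":{"type":"array","items":{"type":"number"}},"travel":{"type":"array","items":{"type":"array","items":{"type":"number"}}},"dr":{"type":"array","items":{"type":"array","items":{"type":"number"}}}},"required":["fingers","travel","dr"]}

```bash
mkdir -p pics; python3 - <<'E'
from bench import arm
import cv2
for n in("top","scene"):
    cv2.imwrite(f"pics/{n}0.png",arm.get_image(n)[:,:,::-1])
    m=arm.camera_model(n);print(n,m)
s=arm.read_state();print(s)
E
```

```text
top {'intrinsics': array([[451.39412582,   0.        , 322.75451709],
       [  0.        , 451.39412582, 237.77216466],
       [  0.        ,   0.        ,   1.        ]]), 'pose': array([[-3.00427911e-02,  9.93753795e-01, -1.07474765e-01,
         3.71455282e+02],
       [-9.99472203e-01, -2.85368512e-02,  1.55229964e-02,
         3.61795458e+01],
       [ 1.23590452e-02,  1.07884394e-01,  9.94086622e-01,
         1.20987769e+03],
       [ 0.00000000e+00,  0.00000000e+00,  0.00000000e+00,
         1.00000000e+00]])}
scene {'intrinsics': array([[458.09184246,   0.        , 311.55226237],
       [  0.        , 458.09184246, 232.94903065],
       [  0.        ,   0.        ,   1.        ]]), 'pose': array([[ 3.48698233e-01, -7.54806490e-01,  5.55586811e-01,
         1.15151613e+03],
       [ 9.37204278e-01,  2.76012761e-01, -2.13225459e-01,
        -2.27758711e+02],
       [ 7.59491094e-03,  5.95049677e-01,  8.03653034e-01,
         1.01195361e+03],
       [ 0.00000000e+00,  0.00000000e+00,  0.00000000e+00,
         1.00000000e+00]])}
{'clock': 0.1, 'joints': array([ 1.59959911e+00,  3.85504038e-01,  6.77283252e-03, -4.41536020e-04,
       -1.19397749e+00, -2.58581080e-01]), 'joint_vel': array([-0.00165264, -0.00101509,  0.00276223,  0.00244576,  0.00043187,
        0.00059959]), 'joint_efforts': array([-1.60452928e-04, -3.93318415e+01,  1.88930869e+01,  4.19785157e+00,
       -2.54712308e-03,  4.71419511e-06]), 'position': array([142.28641964, 608.41239294, 403.71898766]), 'ee_rot': array([ 9.93397685e-01, -1.14717406e-01, -6.61624644e-05,  9.75715907e-04]), 'contact_force': array([0.23036165, 0.04781194, 0.25809373]), 'wrist_torque': array([-0.01231366,  0.00529571, -0.03539478]), 'grasp_force': 0.0, 'gripper_width': 85.56891964186464}
```

View pics/top0.png

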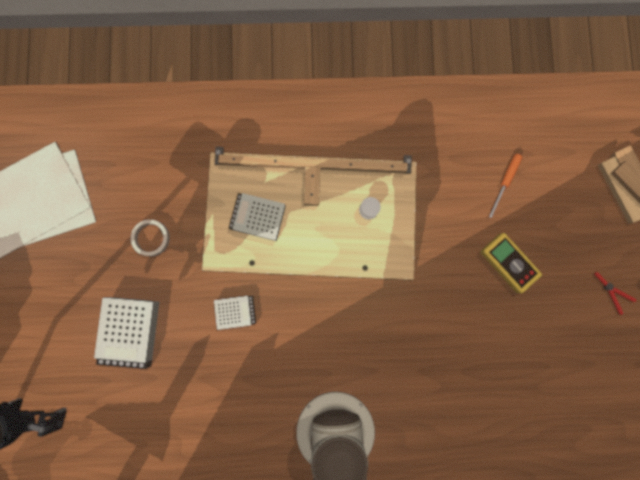

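View pics/scene0.png

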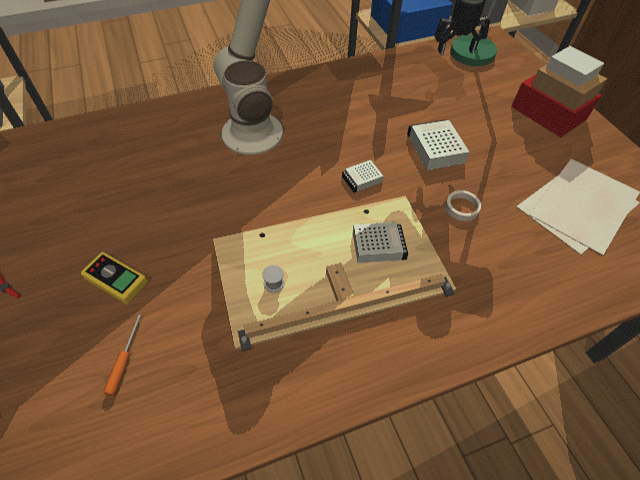

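Top view: the panel's corners are near (210,153), (415,160), (413,277) and (203,270), with the cross block at (311,187). Candidates for the supply are the unit on the panel (257,217), a small white unit (234,313) and a large white one (126,333), both on the bench. By size and place I choose the one on the panel. The reel is at (371,208), right of the block. Next is one close crop to check the choice.

```bash
cat > h.py <<'E'
import numpy as np, cv2
from bench import arm
def ray(n,uv,z,m=None):
    m=m or arm.camera_model(n); K=m["intrinsics"];P=m["pose"]
    d=np.linalg.inv(K)@np.array([uv[0],uv[1],1.]); d=P[:3,:3]@np.array([d[0],-d[1],-d[2]])
    o=P[:3,3]; return o+d*(z-o[2])/d[2]
def proj(n,p,m=None):
    m=m or arm.camera_model(n); K=m["intrinsics"];P=m["pose"]
    c=P[:3,:3].T@(np.asarray(p,float)-P[:3,3]); q=K@np.array([c[0],-c[1],-c[2]]); return q[:2]/q[2]
E
python3 - <<'E'
import cv2
i=cv2.imread("pics/top0.png")[140:290,195:425]
i=cv2.resize(i,(782,510),interpolation=cv2.INTER_CUBIC)
cv2.imwrite("pics/crop0.png",i)
E
```

```text
(no output)
```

View pics/crop0.png

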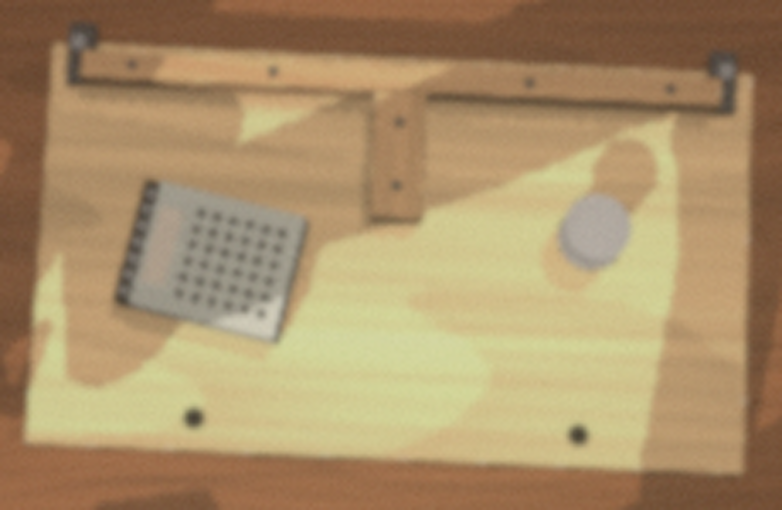

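The crop shows one grey vented supply with its terminal strip on the left. Its top corners in the crop are about (160,181), (306,218), (277,342) and (128,305). The panel's corners are (55,42), (752,75), (744,473) and (25,442).

```bash
python3 - <<'E'
from h import *
np.set_printoptions(precision=1,suppress=True)
f=lambda u,v:((u+.5)/3.4-.5+195,(v+.5)/3.4-.5+140)
W=lambda u,v,z:ray("top",f(u,v),z)[:2]
P=np.array([W(*c,12) for c in[(55,42),(752,75),(744,473),(25,442)]])
loc=np.array([[160,280],[160,-280],[-160,-280],[-160,280.]])
def fit(loc,P):
    a=loc-loc.mean(0);b=P-P.mean(0)
    th=np.arctan2((a[:,0]*b[:,1]-a[:,1]*b[:,0]).sum(),(a*b).sum())
    c,s=np.cos(th),np.sin(th);R=np.array([[c,-s],[s,c]]);t=P.mean(0)-R@loc.mean(0)
    return th,R,t,P-(loc@R.T+t)
th,R,t,r=fit(loc,P);print("panel",th.round(4),t,r)
S=np.array([W(*c,50) for c in[(306,218),(277,342)]]+[W(*c,40) for c in [(148,182),(117,303)]])
sl=np.array([[49,-64.5],[-49,-64.5],[49,64.5],[-49,64.5]])
ts,Rs,tt,rs=fit(sl,S);print("supply",ts.round(4),tt,rs)
Q=lambda p:(np.asarray(p)-t)@R
print("supply in panel",Q(tt),(ts-th).round(4))
for n,p in dict(bat_l=(75,85),bat_r=(728,112),blk_l=(367,220),blk_r=(420,222)).items(): print(n,Q(W(*p,42)))
print("reel",Q(W(597,229,60)))
np.savez("p.npz",th=th,R=R,t=t)
for u in [(216,300),(255,330)]: pass
print("small",[ray("top",u,30)[:2] for u in[(215,299),(249,297)]],"big",[ray("top",u,45)[:2] for u in[(104,299),(156,301)]])
E
```

```text
panel -0.0739 [564.1  47.8] [[-0.4 -0.8]
 [-0.8  0.8]
 [ 0.9  0.1]
 [ 0.3 -0.1]]
supply -0.2644 [558.3 187.8] [[-0.1  1.9]
 [-0.3  0.2]
 [-0.3 -0.6]
 [ 0.6 -1.5]]
supply in panel [-16.1 139.2] -0.1905
bat_l [117.4 253.7]
bat_r [ 119.9 -254.8]
blk_l [21.6 22. ]
blk_r [ 22.  -18.9]
reel [  19.5 -153.7]
small [array([348. , 300.8]), array([350.4, 213.1])] big [array([356.8, 578.8]), array([347.8, 447.2])]
```

>>> {"method": "move_arm", "body": {"fingers": [70,70,70,70,70,70,70,70,70,70], "travel": [[30,24,0],[70,55,0],[110,87,0],[150,118,0],[190,150,0],[230,181,0],[270,213,0],[310,244,0],[350,276,0],[380,300,0]], "dr": [[0,0,-0.02],[0,0,-0.04],[0,0,-0.06],[0,0,-0.08],[0,0,-0.1],[0,0,-0.12],[0,0,-0.14],[0,0,-0.156],[0,0,-0.156],[0,0,-0.156]]}}

```text
clock: 1.1
position: [444.8, 227.8, 404.6]
ee_rot: [0.999, -0.037, -0.0, 0.0]
contact_force: [0.1, 1.1, 0.3]
gripper_width: 70.2
grasp_force: 0.0
```

```bash
cat >> h.py <<'E'
from scipy.spatial.transform import Rotation as Ro
np.set_printoptions(precision=2,suppress=True)
p=np.load("p.npz"); th,R,t=float(p["th"]),p["R"],p["t"]
def goal(px,py,z,yaw=0):
    """tool travel/dr from the measured pose to a panel-frame goal; yaw = tool-x heading in panel"""
    s=arm.read_state(); q=Ro.from_quat(s["ee_rot"]); g=np.r_[R@[px,py]+t,z]
    G=Ro.from_euler("z",th+yaw)*Ro.from_euler("x",np.pi)
    print("now panel",(s["position"][:2]-t)@R,s["position"][2],"F",s["contact_force"]@np.c_[np.r_[R[:,0],0],np.r_[R[:,1],0],[0,0,1]],"w",s["gripper_width"],"t",s["clock"])
    print("travel",q.inv().apply(g-s["position"]),"dr",(q.inv()*G).as_rotvec())
E
python3 -c "
from h import *
goal(-107,145,220)"
```

```text
now panel [-132.3   170.72] 404.5874727727763 F [-0.    1.13  0.31] w 70.21417549438905 t 1.1
travel [ 25.36  25.69 184.58] dr [ 0.  0. -0.]
```

>>> {"method": "move_arm", "body": {"fingers": [70,70,70,70,70,70,70,70], "travel": [[12,12,20],[25,26,50],[25,26,85],[25,26,120],[25,26,150],[25,26,175],[25,26,185],[25,26,185]], "dr": [[0,0,0],[0,0,0],[0,0,0],[0,0,0],[0,0,0],[0,0,0],[0,0,0],[0,0,0]]}}

```text
clock: 1.9
position: [466.8, 201.9, 218.4]
ee_rot: [0.999, -0.037, -0.001, 0.001]
contact_force: [0.4, 0.3, 0.6]
gripper_width: 70.0
grasp_force: 0.0
```

```bash
python3 -c "
from h import *
goal(-107,145,200)
a=arm.get_image('wrist')[:,:,::-1]
b=arm.get_image('scene')[160:310,280:480,::-1]
b=cv2.resize(b,(400,300),interpolation=cv2.INTER_CUBIC);a=cv2.resize(a,(400,300))
cv2.imwrite('pics/a1.png',np.hstack([a,b]))"
```

```text
now panel [-108.49  146.48] 218.4217398757298 F [0.42 0.29 0.59] w 69.96503986673643 t 1.9
travel [ 1.54  1.44 18.42] dr [0. 0. 0.]
```

View pics/a1.png

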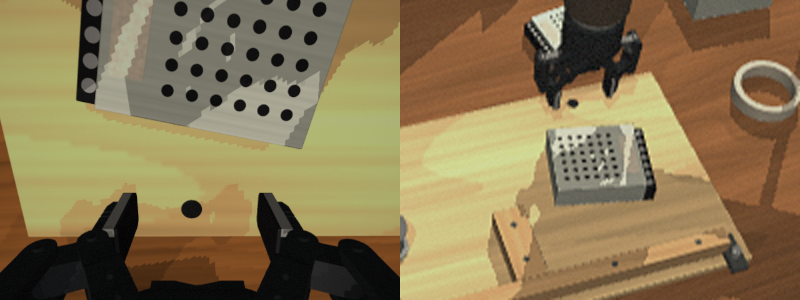

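The left (wrist) half shows the supply ahead of both open fingers, strip on the left. The right half shows the fingers over the panel near the hole, clear of everything. Next I lower the hand while watching the force.

>>> {"method": "move_arm", "body": {"fingers": [70,70,70,70,70,70], "travel": [[0,0,6],[0,0,12],[0,0,18],[0,0,24],[0,0,26],[0,0,26]], "dr": [[0,0,0],[0,0,0],[0,0,0],[0,0,0],[0,0,0],[0,0,0]]}}

```text
clock: 2.6
position: [467.0, 202.0, 193.2]
ee_rot: [0.999, -0.037, -0.0, 0.0]
contact_force: [0.5, -0.9, -0.8]
gripper_width: 70.3
grasp_force: 0.0
```

```bash
python3 -c "
from h import *
goal(-80,145,192)
m=arm.camera_model('wrist');a=arm.get_image('wrist')[:,:,::-1]
for x in(-109,-98):
  for z in (12,30): print(x,z,proj('wrist',np.r_[R@[x,145]+t,z],m))
b=arm.get_image('scene')[170:250,330:430,::-1]
b=cv2.resize(b,(400,300),interpolation=cv2.INTER_CUBIC);a=cv2.resize(a,(400,300))
cv2.imwrite('pics/a2.png',np.hstack([a,b]))"
```

```text
now panel [-108.29  146.65] 193.21103934021355 F [ 0.57 -0.84 -0.76] w 70.31950034571989 t 2.6
travel [28.3   1.65  1.19] dr [0. 0. 0.]
-109 12 [317.02 310.28]
-109 30 [317.23 334.  ]
-98 12 [317.04 285.24]
-98 30 [317.26 306.62]
```

View pics/a2.png

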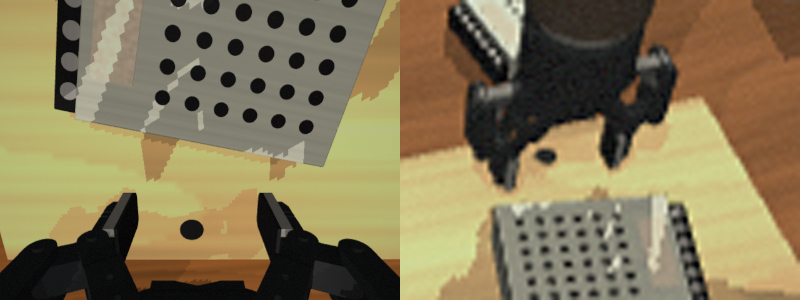

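The tips sit at about z = 29, level with the lower half of the case, with nothing touched. I lower another 5 mm and start pushing.

>>> {"method": "move_arm", "body": {"fingers": [70,70,70,70,70,70,70,70,70,70], "travel": [[5,0,5],[10,0,5],[15,0,5],[19,0,5],[23,0,5],[27,0,5],[31,0,5],[35,0,5],[40,0,5],[45,0,5]], "dr": [[0,0,0],[0,0,0],[0,0,0],[0,0,0],[0,0,0],[0,0,0],[0,0,0],[0,0,0],[0,0,0],[0,0,0]]}}

```text
clock: 3.7
position: [512.2, 198.6, 188.5]
ee_rot: [0.999, -0.037, -0.0, 0.0]
contact_force: [-2.0, -0.9, -0.9]
gripper_width: 70.1
grasp_force: 1.0
```

>>> {"method": "move_arm", "body": {"fingers": [70,70,70,70,70,70,70,70,70,70], "travel": [[5,0,0],[10,0,0],[15,0,0],[20,0,0],[25,0,0],[30,0,0],[35,0,0],[40,0,0],[45,0,0],[48,0,0]], "dr": [[0,0,0],[0,0,0],[0,0,0],[0,0,0],[0,0,0],[0,0,0],[0,0,0],[0,0,0],[0,0,0],[0,0,0]]}}

```text
clock: 4.7
position: [560.3, 195.2, 188.7]
ee_rot: [0.999, -0.037, 0.0, -0.0]
contact_force: [-3.6, -0.2, -2.0]
gripper_width: 70.1
grasp_force: 1.3
```

```bash
python3 -c "
from h import *
goal(16,145,188)
a=arm.get_image('wrist')[:,:,::-1]
b=arm.get_image('top')[145:255,200:347,::-1]
b=cv2.resize(b,(400,300),interpolation=cv2.INTER_CUBIC);a=cv2.resize(a,(400,300))
cv2.imwrite('pics/a3.png',np.hstack([a,b]))"
```

```text
now panel [-14.72 146.74] 188.74803055527823 F [-3.59 -0.43 -1.97] w 70.14612987093093 t 4.7
travel [30.72  1.74  0.76] dr [-0. -0. -0.]
```

View pics/a3.png

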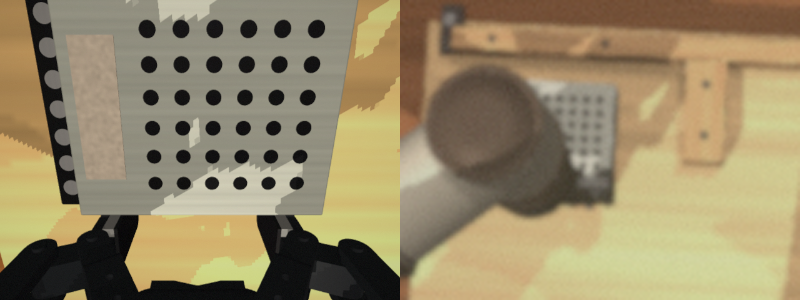

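Both fingers are now on the near long side and the supply is square to the panel. I carry on to the batten.

>>> {"method": "move_arm", "body": {"fingers": [70,70,70,70,70,70,70,70,70,70], "travel": [[4,0,0],[8,0,0],[12,0,0],[16,0,0],[20,0,0],[22,0,0],[24,0,0],[25,0,0],[26,0,0],[27,0,0]], "dr": [[0,0,0],[0,0,0],[0,0,0],[0,0,0],[0,0,0],[0,0,0],[0,0,0],[0,0,0],[0,0,0],[0,0,0]]}}

```text
clock: 5.8
position: [586.6, 193.2, 188.9]
ee_rot: [0.999, -0.037, -0.0, 0.0]
contact_force: [-5.7, 0.6, 4.4]
gripper_width: 70.0
grasp_force: 2.7
```

>>> {"method": "move_arm", "body": {"fingers": [70,70,70,70], "travel": [[1,0,0],[2,0,0],[3,0,0],[3,0,0]], "dr": [[0,0,0],[0,0,0],[0,0,0],[0,0,0]]}}

```text
clock: 6.2
position: [589.7, 193.0, 188.9]
ee_rot: [0.999, -0.037, -0.0, 0.0]
contact_force: [-4.4, 0.5, 4.6]
gripper_width: 69.9
grasp_force: 2.3
```

>>> {"method": "move_arm", "body": {"fingers": [70,70,70,70], "travel": [[1,0,0],[2,0,0],[2,0,0],[2,0,0]], "dr": [[0,0,0],[0,0,0],[0,0,0],[0,0,0]]}}

```text
clock: 6.6
position: [591.0, 192.9, 188.8]
ee_rot: [0.999, -0.037, -0.001, 0.0]
contact_force: [-7.8, 1.9, 4.9]
gripper_width: 69.7
grasp_force: 3.7
```

```bash
python3 -c "
from h import *
goal(16,145,188)
a=arm.get_image('wrist')[:,:,::-1]
b=arm.get_image('scene')[220:325,300:440,::-1]
b=cv2.resize(b,(400,300),interpolation=cv2.INTER_CUBIC);a=cv2.resize(a,(400,300))
cv2.imwrite('pics/a4.png',np.hstack([a,b]))"
```

```text
now panel [ 16.09 146.7 ] 188.7987821711297 F [-7.92  1.28  4.86] w 69.6717505183982 t 6.6
travel [-0.09  1.7   0.8 ] dr [0. 0. 0.]
```

View pics/a4.png

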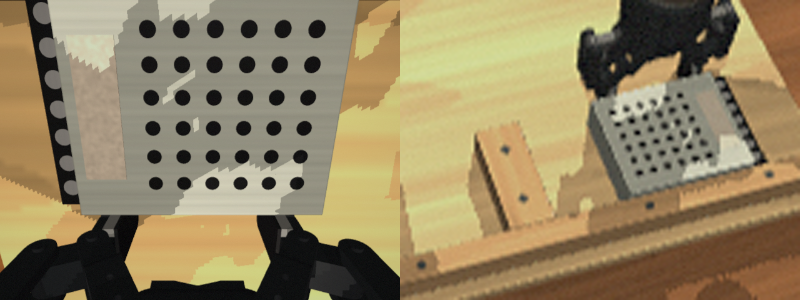

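The supply lies along the batten (scene half), with the block still some 60 mm to its right. I press on until the force rises clearly.

>>> {"method": "move_arm", "body": {"fingers": [70,70,70], "travel": [[1,0,0],[2,0,0],[2,0,0]], "dr": [[0,0,0],[0,0,0],[0,0,0]]}}

```text
clock: 7.0
position: [591.7, 192.9, 188.8]
ee_rot: [0.999, -0.037, -0.003, 0.001]
contact_force: [-13.9, 2.5, 9.3]
gripper_width: 69.9
grasp_force: 6.7
```

```bash
python3 -c "
from h import *
for u in [(128,342),(517,342)]: print((ray('wrist',u,50)[:2]-t)@R)
print(arm.read_state()['joints'])"
```

```text
[ 27.54 201.16]
[27.38 85.83]
[ 0.57  0.6  -0.23 -0.   -0.74  0.92]
```

>>> {"method": "move_arm", "body": {"fingers": [70,70,70,60,50,40,40,40,40,40], "travel": [[-10,0,0],[-30,0,0],[-50,0,-20],[-50,-10,-50],[-50,-30,-80],[-50,-60,-100],[-50,-95,-100],[-50,-120,-100],[-50,-130,-100],[-50,-130,-100]], "dr": [[0,0,0],[0,0,0],[0,0,0],[0,0,0.1],[0,0,0.25],[0,0,0.4],[0,0,0.55],[0,0,0.7],[0,0,0.85],[0,0,1.0]]}}

```text
clock: 8.0
position: [554.0, 328.1, 288.6]
ee_rot: [0.858, -0.513, 0.001, -0.002]
contact_force: [0.6, -0.2, 0.5]
gripper_width: 39.7
grasp_force: 0.0
```

```bash
python3 -c "
from h import *
goal(66,260,250,-np.pi/2);print(arm.read_state()['joints'])
np.set_printoptions(precision=1)
import cv2
i=arm.get_image('top')[140:290,195:425,::-1]
cv2.imwrite('pics/a5.png',cv2.resize(i,(782,510),interpolation=cv2.INTER_CUBIC))"
```

```text
now panel [-30.75 278.82] 288.60773861724374 F [ 0.58 -0.15  0.51] w 39.65557131535554 t 8.0
travel [ 67.83 -71.37  38.88] dr [-0.    0.    0.57]
[ 0.79  0.51 -0.09  0.   -0.96 -0.29]
```

View pics/a5.png

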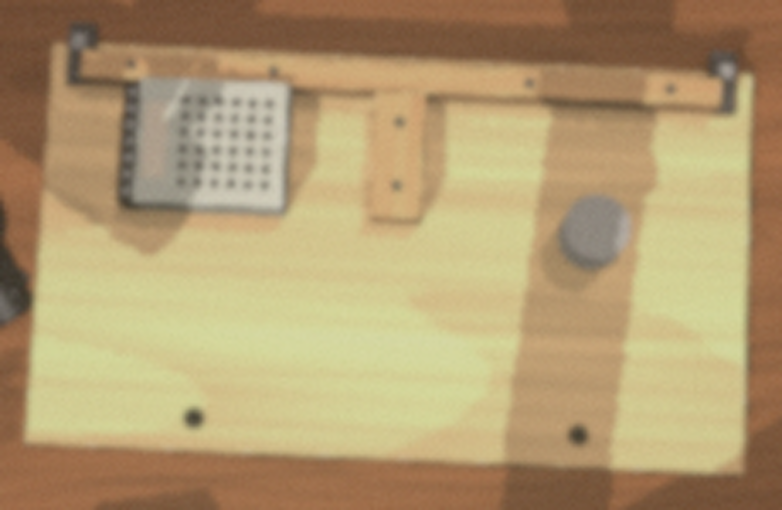

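The supply lies flush along the batten: its near edge measures x = 27.5, against 27 when seated. Its strip end is at y ≈ 215, 66 mm from its seat. The block and reel look unmoved. Next I move the hand to the strip end.

>>> {"method": "move_arm", "body": {"fingers": [40,40,40,40,40,40,40,40], "travel": [[15,-13,0],[40,-35,0],[60,-52,10],[72,-62,25],[76,-66,35],[76,-66,39],[76,-66,39],[76,-66,39]], "dr": [[0,0,0.13],[0,0,0.26],[0,0,0.39],[0,0,0.52],[0,0,0.57],[0,0,0.57],[0,0,0.57],[0,0,0.57]]}}

```text
clock: 8.85
position: [647.6, 291.0, 250.4]
ee_rot: [-0.682, 0.732, -0.0, 0.001]
contact_force: [-0.3, -0.2, 0.4]
gripper_width: 40.1
grasp_force: 0.0
```

```bash
python3 -c "
from h import *
goal(66,250,182,-np.pi/2)
m=arm.camera_model('wrist')
for z in(16,22,28): print(z,proj('wrist',np.r_[R@[66,240]+t,z+68],m))
cv2.imwrite('pics/a6.png',arm.get_image('wrist')[:,:,::-1])"
```

```text
now panel [ 65.3  248.74] 250.39602681086225 F [-0.27 -0.27  0.37] w 40.086327357257 t 8.85
travel [-1.21 -0.61 68.4 ] dr [-0.  0.  0.]
16 [313.92 309.67]
22 [313.84 317.82]
28 [313.76 326.63]
```

View pics/a6.png

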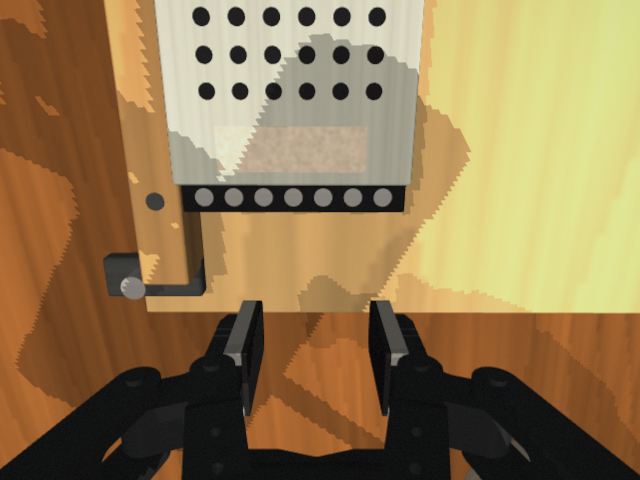

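The wrist view shows the strip end at row 212, columns 183–405. Both fingers (columns 238–405) stand behind it, clear of the clamp, which ends at column 205.

>>> {"method": "move_arm", "body": {"fingers": [40,40,40,40,40,40,40], "travel": [[0,0,12],[0,0,30],[0,0,46],[0,0,56],[0,0,60],[0,0,60],[3,0,60]], "dr": [[0,0,0],[0,0,0],[0,0,0],[0,0,0],[0,0,0],[0,0,0],[0,0,0]]}}

```text
clock: 9.6
position: [647.7, 288.1, 190.3]
ee_rot: [-0.681, 0.732, -0.0, 0.001]
contact_force: [1.2, -0.4, -0.3]
gripper_width: 39.8
grasp_force: 0.0
```

>>> {"method": "move_arm", "body": {"fingers": [40,40,40,40,40,40,40,40,40,40], "travel": [[5,0,0],[10,0,0],[14,0,0],[18,0,0],[21,0,0],[24,0,0],[28,0,0],[32,0,0],[36,0,0],[40,0,0]], "dr": [[0,0,0],[0,0,0],[0,0,0],[0,0,0],[0,0,0],[0,0,0],[0,0,0],[0,0,0],[0,0,0],[0,0,0]]}}

```text
clock: 10.6
position: [644.6, 247.9, 190.1]
ee_rot: [-0.681, 0.732, -0.0, 0.001]
contact_force: [-0.6, 5.5, 2.8]
gripper_width: 39.9
grasp_force: 2.5
```

```bash
python3 -c "
from h import *
goal(66,160,190,-np.pi/2)
cv2.imwrite('pics/a7.png',arm.get_image('wrist')[:,:,::-1])"
```

```text
now panel [ 65.45 205.5 ] 190.05078388839712 F [-1.    5.39  2.75] w 39.8628476610315 t 10.6
travel [45.5  -0.5   0.02] dr [-0.  0.  0.]
```

View pics/a7.png

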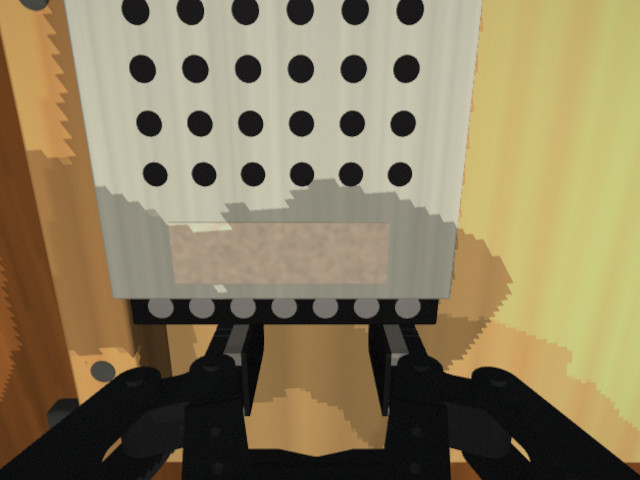

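The fingers sit flat on the strip (row 323), and the supply is still square and sliding along the batten. I carry on the remaining 45 mm or so.

>>> {"method": "move_arm", "body": {"fingers": [40,40,40,40,40,40,40,40,40,40], "travel": [[4,0,0],[8,0,0],[12,0,0],[16,0,0],[20,0,0],[24,0,0],[28,0,0],[32,0,0],[36,0,0],[39,0,0]], "dr": [[0,0,0],[0,0,0],[0,0,0],[0,0,0],[0,0,0],[0,0,0],[0,0,0],[0,0,0],[0,0,0],[0,0,0]]}}

```text
clock: 11.65
position: [641.8, 209.0, 190.1]
ee_rot: [-0.681, 0.732, -0.0, 0.0]
contact_force: [-2.1, 5.7, 2.1]
gripper_width: 39.7
grasp_force: 2.6
```

>>> {"method": "move_arm", "body": {"fingers": [40,40,40,40], "travel": [[1,0,0],[2,0,0],[3,0,0],[3,0,0]], "dr": [[0,0,0],[0,0,0],[0,0,0],[0,0,0]]}}

```text
clock: 12.05
position: [641.6, 206.1, 190.0]
ee_rot: [-0.681, 0.732, -0.0, 0.0]
contact_force: [-0.6, 4.2, 1.8]
gripper_width: 40.0
grasp_force: 2.4
```

>>> {"method": "move_arm", "body": {"fingers": [40,40,40,40], "travel": [[1,0,0],[2,0,0],[2,0,0],[2,0,0]], "dr": [[0,0,0],[0,0,0],[0,0,0],[0,0,0]]}}

```text
clock: 12.45
position: [641.4, 204.1, 190.1]
ee_rot: [-0.681, 0.732, -0.0, 0.0]
contact_force: [-0.9, 5.1, 2.7]
gripper_width: 40.0
grasp_force: 2.4
```

>>> {"method": "move_arm", "body": {"fingers": [40,40,40,40], "travel": [[1,0,0],[2,0,0],[2,0,0],[2,0,0]], "dr": [[0,0,0],[0,0,0],[0,0,0],[0,0,0]]}}

```text
clock: 12.85
position: [641.3, 202.9, 190.1]
ee_rot: [-0.681, 0.732, 0.0, 0.001]
contact_force: [-0.8, 8.2, 2.0]
gripper_width: 40.1
grasp_force: 3.6
```

>>> {"method": "move_arm", "body": {"fingers": [40,40,40,40], "travel": [[1,0,0],[2,0,0],[2,0,0],[2,0,0]], "dr": [[0,0,0],[0,0,0],[0,0,0],[0,0,0]]}}

```text
clock: 13.25
position: [641.0, 202.4, 190.1]
ee_rot: [-0.681, 0.732, 0.001, 0.002]
contact_force: [-3.3, 12.1, 1.7]
gripper_width: 40.3
grasp_force: 6.1
```

The force rises and travel stops, so the end is against the block. I back off, lift clear and check.

>>> {"method": "move_arm", "body": {"fingers": [40,40,40,40,40,40,40,40,40,40], "travel": [[-10,0,0],[-30,0,0],[-45,0,-15],[-50,0,-45],[-50,10,-85],[-60,40,-110],[-70,80,-110],[-80,120,-110],[-90,150,-110],[-90,150,-110]], "dr": [[0,0,0],[0,0,0],[0,0,0],[0,0,0],[0,0,0],[0,0,0],[0,0,0],[0,0,0],[0,0,0],[0,0,0]]}}

```text
clock: 14.25
position: [495.2, 301.7, 299.8]
ee_rot: [-0.682, 0.731, -0.0, -0.001]
contact_force: [0.8, -0.4, 0.4]
gripper_width: 39.9
grasp_force: 0.0
```

```bash
python3 -c "
from h import *
goal(-30,84,250,0)
i=arm.get_image('top')[145:235,200:320,::-1]
cv2.imwrite('pics/a8.png',cv2.resize(i,(800,600),interpolation=cv2.INTER_CUBIC))
f=lambda p:(proj('top',p)-[200,145]+.5)*6.667-.5
for n,c in dict(NR=(27,20,50),FR=(125,20,50),NL=(27,149,40),FL=(125,149,40)).items(): print(n,f(np.r_[R@c[:2]+t,c[2]]))"
```

```text
now panel [-87.53 248.08] 299.76197385237083 F [ 0.86 -0.31  0.4 ] w 39.90845362907819 t 14.25
travel [164.23 -56.89  50.01] dr [ 0.   -0.   -1.57]
NR [691.94 381.57]
FR [703.99 136.94]
NL [365.42 371.41]
FL [380.27 128.71]
```

View pics/a8.png

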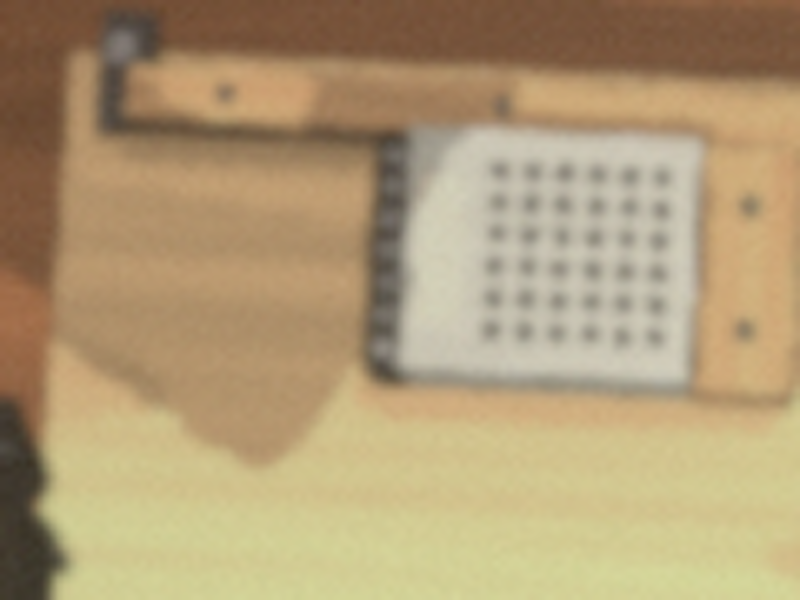

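The picture agrees with the seated outline to about 1 mm: near-right corner (690,383) against a predicted (692,382), far-right (704,135) against (704,137). Calibration is only good to 2 mm, so I add one last gentle press towards the batten by force. I have now viewed 11 pictures, one over the limit, so I'll view no more.

>>> {"method": "move_arm", "body": {"fingers": [50,60,70,70,70,70,70,70,70,70], "travel": [[15,-6,0],[40,-14,0],[65,-23,0],[90,-31,0],[115,-40,0],[140,-49,0],[157,-55,0],[164,-57,10],[164,-57,20],[164,-57,30]], "dr": [[0,0,-0.13],[0,0,-0.27],[0,0,-0.41],[0,0,-0.55],[0,0,-0.69],[0,0,-0.83],[0,0,-0.97],[0,0,-1.11],[0,0,-1.25],[0,0,-1.39]]}}

```text
clock: 15.3
position: [544.0, 131.9, 269.0]
ee_rot: [0.992, -0.125, -0.0, 0.001]
contact_force: [0.0, -0.6, 0.6]
gripper_width: 70.0
grasp_force: 0.0
```

```bash
python3 -c "
from h import *
goal(-30,84,189,0)"
```

```text
now panel [-26.29  82.37] 269.02736494648303 F [ 0.09 -0.63  0.64] w 69.9523255750456 t 15.3
travel [-3.92 -1.04 80.03] dr [ 0.    0.   -0.18]
```

>>> {"method": "move_arm", "body": {"fingers": [70,70,70,70,70,70,70,70], "travel": [[-2,-1,10],[-4,-1,25],[-4,-1,45],[-4,-1,62],[-4,-1,74],[-4,-1,80],[-4,-1,80],[-4,-1,80]], "dr": [[0,0,-0.1],[0,0,-0.18],[0,0,-0.18],[0,0,-0.18],[0,0,-0.18],[0,0,-0.18],[0,0,-0.18],[0,0,-0.18]]}}

```text
clock: 16.1
position: [539.7, 135.0, 190.1]
ee_rot: [0.999, -0.037, 0.0, -0.0]
contact_force: [0.1, -1.2, -0.2]
gripper_width: 70.0
grasp_force: 0.0
```

```bash
python3 -c "
from h import *
goal(16,84,189,0)"
```

```text
now panel [-30.77  85.15] 190.11411525173799 F [ 0.14 -1.15 -0.19] w 70.00704576073038 t 16.1
travel [46.77  1.15  1.15] dr [-0. -0.  0.]
```

>>> {"method": "move_arm", "body": {"fingers": [70,70,70,70,70,70,70,70,70,70], "travel": [[8,0,0],[18,0,0],[28,0,0],[36,0,0],[40,0,0],[43,0,0],[45,0,0],[46,0,0],[47,0,0],[47,0,0]], "dr": [[0,0,0],[0,0,0],[0,0,0],[0,0,0],[0,0,0],[0,0,0],[0,0,0],[0,0,0],[0,0,0],[0,0,0]]}}

```text
clock: 17.1
position: [586.1, 131.5, 189.7]
ee_rot: [0.999, -0.037, -0.0, 0.0]
contact_force: [0.7, 0.5, -0.2]
gripper_width: 69.9
grasp_force: 0.0
```

>>> {"method": "move_arm", "body": {"fingers": [70,70,70], "travel": [[1,0,0],[2,0,0],[2,0,0]], "dr": [[0,0,0],[0,0,0],[0,0,0]]}}

```text
clock: 17.4
position: [586.9, 131.5, 189.6]
ee_rot: [0.999, -0.037, -0.002, 0.0]
contact_force: [-6.5, 2.3, 3.9]
gripper_width: 70.0
grasp_force: 2.8
```

>>> {"method": "move_arm", "body": {"fingers": [70,70,70], "travel": [[1,0,0],[2,0,0],[2,0,0]], "dr": [[0,0,0],[0,0,0],[0,0,0]]}}

```text
clock: 17.7
position: [587.5, 131.5, 189.6]
ee_rot: [0.999, -0.037, -0.004, 0.001]
contact_force: [-11.4, 5.1, 7.0]
gripper_width: 70.1
grasp_force: 5.6
```

```bash
python3 -c "
from h import *
goal(16,84,189,0)"
```

```text
now panel [17.11 85.18] 189.59245609846005 F [-11.73   4.24   7.02] w 70.07822173012522 t 17.7
travel [-1.11  1.18  0.6 ] dr [0.   0.01 0.  ]
```

>>> {"method": "move_arm", "body": {"fingers": [70,70,70,70,70,70,70,70,70], "travel": [[-5,0,0],[-20,0,0],[-40,0,0],[-55,0,-10],[-60,0,-35],[-60,0,-70],[-60,0,-105],[-60,0,-120],[-60,0,-120]], "dr": [[0,0,0],[0,0,0],[0,0,0],[0,0,0],[0,0,0],[0,0,0],[0,0,0],[0,0,0],[0,0,0]]}}

```text
clock: 18.6
position: [531.0, 135.8, 312.7]
ee_rot: [0.999, -0.037, 0.003, -0.002]
contact_force: [0.1, 0.5, -0.2]
gripper_width: 69.9
grasp_force: 0.0
```

The press met the batten at the same depth as before, so the supply is seated and the hand is clear. I hand it in.

```bash
python3 -c "
from bench import arm
print(arm.job_done())"
```

```text
the job is handed in; nothing more can be done
None
```

I pushed the supply flush against the batten and up against the left face of the cross block and handed the job in at about 18.6 s with the hand clear; no verdict came back, the last picture put it within about 1 mm of its seat, and I viewed 11 pictures, one over the limit of 10.

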